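# Start the dose timers on the pill bottles

## Robot

A 7-joint arm with a two-finger parallel gripper is mounted at the origin on the work surface. World frame = base frame: x ahead of the robot, y to its left, z up, the work surface at z = 0. Lengths are in mm, angles in rad, forces in N, time in s.
With the tool pointing down it reaches from about 350 to 775 mm from the base axis. Payload 3.1 kg.
Tool frame: the origin (TCP) lies at the very end of the fingers, on their centre line; the grasp point (between the pads) lies grip_point_offset behind it (grip_point_offset is the distance from the TCP to the grasp point, in mm); z points along the fingers, y is the line along which they close (so a half turn about z gives the same grasp; the last joint's range is limited). The gripper opens to 85 mm and grips with 20 to 120 N. Pads are 22 mm wide; open, the fingers measure 114 mm over their backs; the gripper's body (76 mm by 85 mm) begins 54 mm behind the grasp point. The pads swing forward as they close: fully open they stand 13 mm farther back than shut.
Start: joints at [-1.366, 0.311, 0.014, 1.512, -0.004, 1.319, -0.027], TCP at [134.338, 533.358, 208.604] pointing down, gripper open.
Joint ranges: [-2.7, 2.7], [-0.3, 1.91], [-1.27, 1.3], [0.12, 2.57], [-1.44, 4.58], [0.2, 2.03], [-3.05, 3.05]. Speed limits (rad/s): [2.79, 2.79, 3.14, 3.14, 3.14, 3.14, 3.14].

## Interface

Orientations are given as a rotation vector (axis times angle).
In Python, from cell import * gives the robot as it stands.
- The arm moves only by the shell command python3 -m inch 'ROWS' [OPENING] [FORCE]. ROWS is text: rows parted by semicolons, each of 6 numbers parted by spaces: the shift along the tool's x, y, z in mm, then the turn, a rotation vector about the tool's x, y, z in rad. In form: dx dy dz ax ay az; .... A call has 1 to 8 rows; each row is the pose to reach, as a shift and turn from the pose commanded when the call began, along the tool's axes at that moment; what a row does not reach only later rows make up. A row lasts 1/8 s, in which the tool goes at most 62.5 mm and 10.7 degrees, less where a joint would pass 70% of its speed; a pose out of reach is approached as far as the arm can. A call with a gripper value outside its range is refused whole. OPENING is the opening, from -1 (shut) to 1 (fully open), set as the call begins (- or left out, the last holds). The fingers move at their own pace and stop on an object; FORCE is the grip in N (left out, the last holds). Time passes only in rows, so rows that repeat a pose let the fingers close. It gives the time, the measured TCP pose, the force, the opening and the grip force at its end, in the units of the state.
- get_state(): the state, without advancing time (a new reading comes with each control period).
- snapshot(name): name is "scene" or "top"; returns the picture (400x640x3 uint8, red, green, blue); there is no depth.
- camera_params(name): a dict with "camera_matrix" (3x3 intrinsics, pixels), "rvec" (rotation vector, rad) and "tvec" (3), from world to camera coordinates, as OpenCV has them. Camera axes: x right, y down, z forward; pixel columns grow to the right and rows downward; lengths in mm; the calibration is good to about 2 mm. A picture is of the moment at which its call begins. camera_params takes no time and is no camera call.
- sign_off(): hands the job in; it is judged then, once.
The state is a dict: "clock": time; "joints": joint angles; "joint_vel": joint speeds; "joint_torque": joint torques, N m; "eef_pos": TCP position; "tcp_rot": TCP orientation; "wrist_force": force on the tool from outside, world axes, zero at the start; "wrist_torque": the same for the moment, N m; "finger_gap": opening from 0.0 (shut) to 1.0 (fully open); "grip_force": force on a finger pad.
Only numpy, scipy, OpenCV 4.12 (cv2) and the standard library are available. Lean on these libraries where they do the work, as an engineer would, in place of code of your own. Each camera call takes 0.05 s, during which the arm holds its last target. There are 200 camera calls.

## Task

Start the dose timers of three pill bottles in the order of the day: with the fingertips, lightly press in the blue key on its bottle's cap, then the yellow one, then the red one, each most of the way or fully in, so that it stays down. Only touch them: do not grasp or lift anything, keep every bottle standing where it is, and leave the green key unpressed. Do not shift the carton or the dosing cup.

Things in the scene. Friction and masses are not known exactly. Their poses are not given: they have to be found in the camera images.
- blue_bottle: loose amber pill bottle, 48 mm across, with a white cap 51 mm across and a blue timer key in the cap; 160 g; 70 mm from the counter to the top of the white cap, 82 mm to the top of the key. Origin: centre of the underside; z up.
- blue_key_top (a point): centre of the flat top of the blue key, a round disc 32 mm across that stands 12 mm proud of the cap; the point moves down with the key
- blue_key (a joint): how far the blue key is pressed in, m: 0 is up (as it starts), 0.010 fully in. It yields at about 3 N (4 N at 25 mm/s, 5 N at 50 mm/s), meets a firm stop at its end, has no spring, and stays where it is left; it counts as pressed beyond 0.005
- yellow_bottle: loose amber pill bottle, 48 mm across, with a white cap 51 mm across and a yellow timer key in the cap; 160 g; 85 mm from the counter to the top of the white cap, 97 mm to the top of the key. Origin: centre of the underside; z up.
- yellow_key_top (a point): centre of the flat top of the yellow key, a round disc 32 mm across that stands 12 mm proud of the cap; the point moves down with the key
- yellow_key (a joint): how far the yellow key is pressed in, m: 0 is up (as it starts), 0.010 fully in. It yields at about 3 N (4 N at 25 mm/s, 5 N at 50 mm/s), meets a firm stop at its end, has no spring, and stays where it is left; it counts as pressed beyond 0.005
- red_bottle: loose amber pill bottle, 48 mm across, with a white cap 51 mm across and a red timer key in the cap; 160 g; 100 mm from the counter to the top of the white cap, 112 mm to the top of the key. Origin: centre of the underside; z up.
- red_key_top (a point): centre of the flat top of the red key, a round disc 32 mm across that stands 12 mm proud of the cap; the point moves down with the key
- red_key (a joint): how far the red key is pressed in, m: 0 is up (as it starts), 0.010 fully in. It yields at about 3 N (4 N at 25 mm/s, 5 N at 50 mm/s), meets a firm stop at its end, has no spring, and stays where it is left; it counts as pressed beyond 0.005
- green_bottle: loose amber pill bottle, 48 mm across, with a white cap 51 mm across and a green timer key in the cap; 160 g; 85 mm from the counter to the top of the white cap, 97 mm to the top of the key. Origin: centre of the underside; z up. Not part of this job: its key must stay up.
- green_key_top (a point): centre of the flat top of the green key, a round disc 32 mm across that stands 12 mm proud of the cap; the point moves down with the key
- green_key (a joint): how far the green key is pressed in, m: 0 is up (as it starts), 0.010 fully in. It yields at about 3 N (4 N at 25 mm/s, 5 N at 50 mm/s), meets a firm stop at its end, has no spring, and stays where it is left; it counts as pressed beyond 0.005
- carton: bystander: loose white medicine carton with a blue and an orange band, standing upright, 40 x 60 x 90 mm (x, y, z), 80 g; origin at the centre of the underside
- cup: bystander: loose small white dosing cup, 44 mm across the rim, 45 mm tall, 30 g; origin at the centre of the underside
Things that resemble listed ones, but are neither listed nor needed, are in the scene too. What is shaped like the green_bottle but pink or turquoise is not meant.

How it is judged:
By the outcome, as a careful person would: the job done as asked, in the order asked, and still so for the second after the job is handed in, with the robot touching nothing.
It also fails if it takes over 48 s, if anything falls off the work surface, if the arm or the gripper's body presses on something with over 40 N, if the wrist force passes 120 N, or if a joint passes its speed limit or range.

## Working session

There is one attempt and no reset: what is moved stays moved. The work goes in short steps, Python scripts to look and compute and a shell command to move; the robot and the scene stay as the last step left them, time stands still between calls to the robot, and variables do not carry over. Pictures are saved under pics/ and viewed, at most 10 in all, crops included, and the job is handed in when it is done.

```bash
mkdir -p pics; python3 - <<'E'
from cell import *
import cv2
for n in("scene","top"):
    cv2.imwrite(f"pics/{n}0.png",cv2.cvtColor(snapshot(n),cv2.COLOR_RGB2BGR))
    p=camera_params(n);print(n,p)
s=get_state();print(s)
try: print(grip_point_offset)
except Exception as e: print(e)
E
```

```text
scene {'camera_matrix': array([[480.69958273,   0.        , 316.64254463],
       [  0.        , 480.69958273, 203.44524675],
       [  0.        ,   0.        ,   1.        ]]), 'rvec': array([ 1.78174557,  1.74148567, -0.74153541]), 'tvec': array([-4.59265601e-01, -3.15058266e+02,  1.42197978e+03])}
top {'camera_matrix': array([[421.16604046,   0.        , 323.71194825],
       [  0.        , 421.16604046, 195.17082533],
       [  0.        ,   0.        ,   1.        ]]), 'rvec': array([ 2.13422036, -2.08229363,  0.21652941]), 'tvec': array([-19.48725633, 563.66681251, 693.03508333])}
{'clock': 0.1, 'joints': array([-1.36565271,  0.31166339,  0.01400151,  1.51291059, -0.0043842 ,
        1.3192064 , -0.02715592]), 'joint_vel': array([ 5.43436674e-04, -9.84432488e-04, -7.49853256e-04, -4.29794216e-03,
       -6.99884621e-04,  1.01017394e-03,  1.02696873e-05]), 'joint_torque': array([ 5.27316879e-04, -3.80852687e+01,  1.46490829e-01, -2.31242949e+01,
        1.22624153e-02,  8.00107489e-03, -1.08619940e-06]), 'eef_pos': array([134.21485101, 532.63933575, 207.6144692 ]), 'tcp_rot': array([-0.38655632, -3.11755917,  0.00337941]), 'wrist_force': array([ 0.56495375, -0.33532639, -0.41903893]), 'wrist_torque': array([-0.02780954, -0.03669248,  0.00037394]), 'grip_force': 0.0, 'finger_gap': 1.0016943933824904}
18.700000000000003
```

View pics/top0.png

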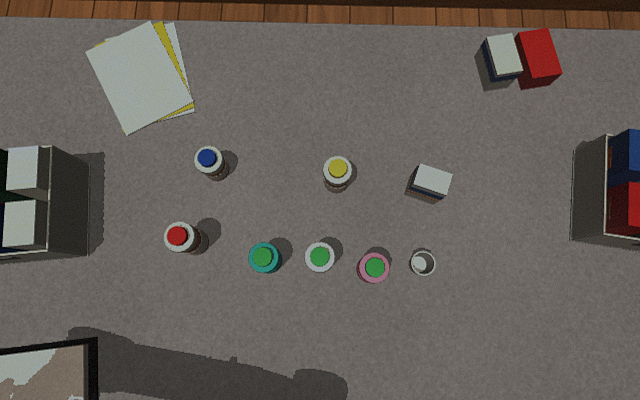

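View pics/scene0.png

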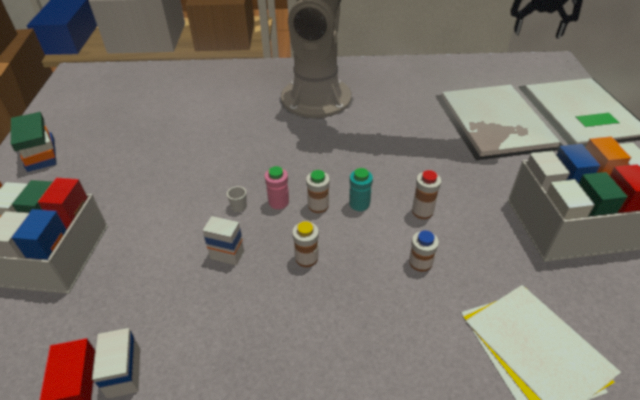

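The top view shows the blue key at about (208,158), yellow at (338,168), red at (177,236) and the green decoys around row 260. In the scene view they are at blue (426,238), yellow (306,229) and red (429,177). Next I'll locate them on the known height planes and cross-check between the two cameras.

```bash
cat > h.py <<'E'
from cell import *
import cv2, numpy as np
from scipy.spatial.transform import Rotation as R
H=dict(blue=82,yellow=97,red=112)
SEED=dict(top=dict(blue=(208,158),yellow=(338,168),red=(177,236)),scene=dict(blue=(426,238),yellow=(306,229),red=(429,177)))
HUE=dict(blue=(100,130),yellow=(22,35),red=(0,6))
def cen(img,c,seed,r=16):
    hsv=cv2.cvtColor(img,cv2.COLOR_RGB2HSV);m=cv2.inRange(hsv,(HUE[c][0],150,60),(HUE[c][1],255,255))
    if c=="red": m|=cv2.inRange(hsv,(174,150,60),(180,255,255))
    k=np.zeros_like(m);cv2.circle(k,seed,r,255,-1);m&=k
    n,_,st,ce=cv2.connectedComponentsWithStats(m);i=1+st[1:,4].argmax();return ce[i],st[i,4]
def ray(n,uv):
    p=camera_params(n);M=cv2.Rodrigues(p["rvec"])[0];o=-M.T@p["tvec"]
    d=M.T@np.linalg.inv(p["camera_matrix"])@np.r_[uv,1];return o,d
def plane(n,uv,z):
    o,d=ray(n,uv);return o+d*(z-o[2])/d[2]
def toolshift(p):
    s=get_state();return R.from_rotvec(s["tcp_rot"]).inv().apply(np.array(p)-s["eef_pos"])
E
python3 - <<'E'
from h import *
np.set_printoptions(precision=1,suppress=True)
for n in("top","scene"):
    im=snapshot(n)
    for c in H:
        uv,a=cen(im,c,SEED[n][c]);print(n,c,uv,a,plane(n,uv,H[c]-(0 if n=="top" else 3)))
for c,uv in dict(teal=(262,257),green=(320,257),pink=(375,267)).items(): print(c,plane("top",uv,97))
print("cup",plane("top",(423,263),45),"carton",plane("top",(433,180),90))
s=get_state();print(s["eef_pos"],R.from_rotvec(s["tcp_rot"]).as_matrix())
E
```

```text
top blue [206.1 157. ] 225 [623.  203.7  82. ]
top yellow [337.3 168. ] 248 [604.3 -28.   97. ]
top red [176.4 235.3] 281 [480.1 232.  112. ]
scene blue [425.7 237. ] 135 [624.1 201.7  79. ]
scene yellow [304.8 228.1] 177 [607.3 -30.3  94. ]
scene red [429.2 175.9] 128 [482.4 229.7 109. ]
teal [449.6  93.   97. ]
green [451.9  -2.4  97. ]
pink [438.  -92.7  97. ]
cup [ 449.3 -183.2   45. ] carton [ 588.8 -193.5   90. ]
[134.2 532.9 207.9] [[-1.   0.2 -0. ]
 [ 0.2  1.  -0. ]
 [-0.  -0.  -1. ]]
```

```bash
python3 - <<'E'
from h import *
print(toolshift([623.5,202,165]).round(1))
E
```

```text
[-555.3 -201.3   43.2]
```

```bash
python3 -m inch '-55 -20 4 0 0 0;-111 -40 8 0 0 0;-166 -60 10 0 0 0;-222 -80 10 0 0 0;-277 -100 10 0 0 0;-333 -121 10 0 0 0;-389 -141 10 0 0 0;-444 -161 10 0 0 0' -1 20
python3 -c "
from h import *
print(toolshift([623.5,202,150]).round(1))"
```

```text
clock: 1.2
eef_pos: [526.8, 267.7, 198.5]
tcp_rot: [-0.386, -3.118, -0.0]
wrist_force: [0.6, 0.3, -0.7]
finger_gap: -0.001
grip_force: 0.0
[-109.8  -40.2   48.4]
```

```bash
python3 -m inch '-50 -18 10 0 0 0;-90 -33 30 0 0 0;-111 -40 60 0 0 0;-111 -40 80 0 0 0;-111 -40 88 0 0 0;-111 -40 88 0 0 0;-111 -40 88 0 0 0'
python3 - <<'E'
from h import *
print(toolshift([623.5,202,72]).round(1))
for n,(u,v) in dict(top=(208,158),scene=(426,238)).items():
    i=snapshot(n)[v-50:v+50,u-60:u+60];cv2.imwrite(f"pics/b_{n}.png",cv2.cvtColor(cv2.resize(i,None,fx=3.3,fy=3.3,interpolation=2),cv2.COLOR_RGB2BGR))
cv2.imwrite("pics/b.png",np.hstack([cv2.imread("pics/b_top.png"),cv2.imread("pics/b_scene.png")]))
E
```

```text
clock: 2.08
eef_pos: [624.0, 203.6, 112.0]
tcp_rot: [0.385, 3.116, 0.002]
wrist_force: [0.3, 1.3, 0.5]
finger_gap: -0.001
grip_force: 0.0
[ 0.2 -1.8 40. ]
```

View pics/b.png

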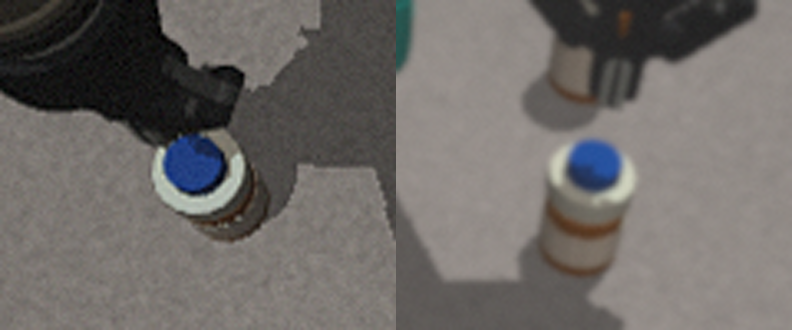

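The crops show the blue key clear of the gripper, centred at top px (207,158). The fingertips are at about top (221,132)–(212,147) and scene (431,220). I'll project the TCP to check this.

```bash
python3 - <<'E'
from h import *
s=get_state();print(s["eef_pos"])
for n in("top","scene"):
    p=camera_params(n)
    for q in ([s["eef_pos"]],[[623.5,202,82]],[[623.5,202,112]]): print(n,cv2.projectPoints(np.array(q,float),p["rvec"],p["tvec"],p["camera_matrix"],None)[0].ravel().round(1))
print(plane("top",(206.8,157.7),82),plane("scene",(431.5,219),112))
E
```

```text
[624.08651737 203.4702166  112.01648308]
top [201.4 151.2]
top [207.1 156.8]
top [202.2 151.5]
scene [429.2 225.4]
scene [426.  235.7]
scene [428.3 225.1]
[621.77730242 202.34614389  82.        ] [607.96141397 210.83482954 112.        ]
```

```bash
python3 - <<'E'
from h import *
s=get_state();o=[]
for n in("top","scene"):
    p=camera_params(n);u,v=cv2.projectPoints(s["eef_pos"][None],p["rvec"],p["tvec"],p["camera_matrix"],None)[0].ravel()
    x,y=int(u)-40,int(v)-30
    i=cv2.resize(snapshot(n)[y:y+60,x:x+80],None,fx=5,fy=5,interpolation=2)
    i=np.clip(i.astype(float)*1.8,0,255).astype(np.uint8)
    cv2.drawMarker(i,(int((u-x)*5),int((v-y)*5)),(255,0,255),cv2.MARKER_CROSS,14,1);o.append(i)
cv2.imwrite("pics/b2.png",cv2.cvtColor(np.hstack(o),cv2.COLOR_RGB2BGR))
E
```

```text
(no output)
```

View pics/b2.png

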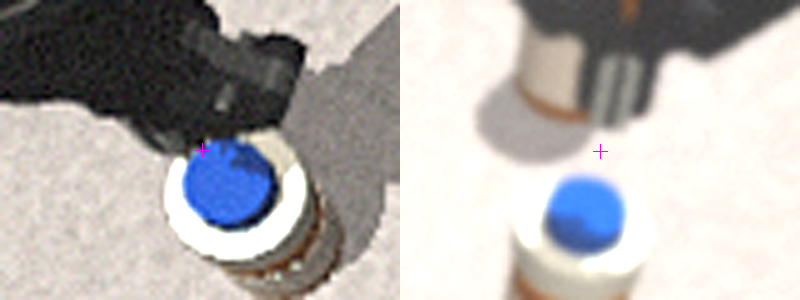

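The fingertips look about 13 mm higher than the projected TCP in the scene view, and the lateral position is close. I'll go down gently and look again before contact.

```bash
python3 -m inch '0 0 8 0 0 0;0 0 14 0 0 0;0 0 19 0 0 0;0 0 22 0 0 0;0 0 22 0 0 0'
python3 - <<'E'
from h import *
s=get_state();o=[];print(s["eef_pos"],s["wrist_force"])
for n in("top","scene"):
    p=camera_params(n);u,v=cv2.projectPoints(s["eef_pos"][None],p["rvec"],p["tvec"],p["camera_matrix"],None)[0].ravel()
    x,y=int(u)-33,int(v)-30
    i=cv2.resize(snapshot(n)[y:y+60,x:x+66],None,fx=6,fy=6,interpolation=2)
    i=(255*(i/255.)**.5).astype(np.uint8)
    cv2.drawMarker(i,(int((u-x)*6),int((v-y)*6)),(255,0,255),cv2.MARKER_CROSS,14,1);o.append(i)
cv2.imwrite("pics/b3.png",cv2.cvtColor(np.hstack(o),cv2.COLOR_RGB2BGR))
E
```

```text
clock: 2.9
eef_pos: [623.2, 202.8, 88.2]
tcp_rot: [-0.387, -3.117, 0.001]
wrist_force: [-0.4, 0.3, 0.3]
finger_gap: -0.002
grip_force: 0.0
[623.24612197 202.79593809  88.18136191] [-0.42278459  0.29350931  0.32866404]
```

View pics/b3.png

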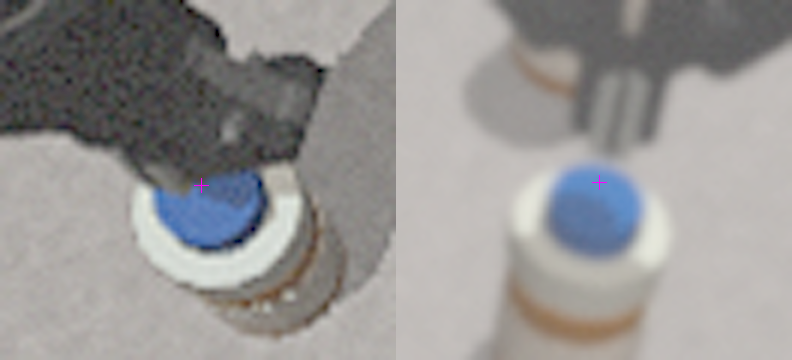

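The crop has the tips just above the key: the scene tip end is about 5 px above the projected TCP, and the top silhouette ends at the TCP mark. I'll solve for the offset.

```bash
python3 - <<'E'
from h import *
e=get_state()["eef_pos"]
def pr(n,q):
    p=camera_params(n);return cv2.projectPoints(np.array([q],float),p["rvec"],p["tvec"],p["camera_matrix"],None)[0].ravel()
for n in("top","scene"):
    b=pr(n,e);print(n,"px per 10mm x,y,z",[(pr(n,e+10*np.eye(3)[k])-b).round(1) for k in range(3)])
E
```

```text
top px per 10mm x,y,z [array([ 0.5, -5.5]), array([-5.7, -0.1]), array([-1.6, -1.7])]
scene px per 10mm x,y,z [array([0.9, 4. ]), array([ 5.2, -0.1]), array([ 0.8, -3.5])]
```

Lateral position is good, so only the height is in doubt. I'll descend by feel.

```bash
python3 -m inch '0 0 3 0 0 0;0 0 6 0 0 0;0 0 8 0 0 0;0 0 10 0 0 0;0 0 12 0 0 0;0 0 14 0 0 0'
```

```text
clock: 3.75
eef_pos: [623.5, 202.9, 74.5]
tcp_rot: [0.387, 3.118, 0.0]
wrist_force: [0.2, 0.3, 0.0]
finger_gap: -0.002
grip_force: 0.0
```

```bash
python3 -m inch '0 0 2 0 0 0;0 0 4 0 0 0;0 0 6 0 0 0'
```

```text
clock: 4.12
eef_pos: [623.4, 202.9, 68.5]
tcp_rot: [0.387, 3.118, 0.0]
wrist_force: [0.8, 0.1, -0.5]
finger_gap: -0.004
grip_force: 0.0
```

```bash
python3 - <<'E'
from h import *
s=get_state();o=[];print(s["eef_pos"],s["wrist_force"])
for n in("top","scene"):
    p=camera_params(n);u,v=cv2.projectPoints(s["eef_pos"][None],p["rvec"],p["tvec"],p["camera_matrix"],None)[0].ravel()
    x,y=int(u)-33,int(v)-30
    i=cv2.resize(snapshot(n)[y:y+60,x:x+66],None,fx=6,fy=6,interpolation=2)
    i=(255*(i/255.)**.5).astype(np.uint8)
    cv2.drawMarker(i,(int((u-x)*6),int((v-y)*6)),(255,0,255),cv2.MARKER_CROSS,14,1);o.append(i)
cv2.imwrite("pics/b4.png",cv2.cvtColor(np.hstack(o),cv2.COLOR_RGB2BGR))
E
```

```text
[623.43753804 202.93319552  68.48938066] [ 0.79555191  0.06049115 -0.50314733]
```

View pics/b4.png

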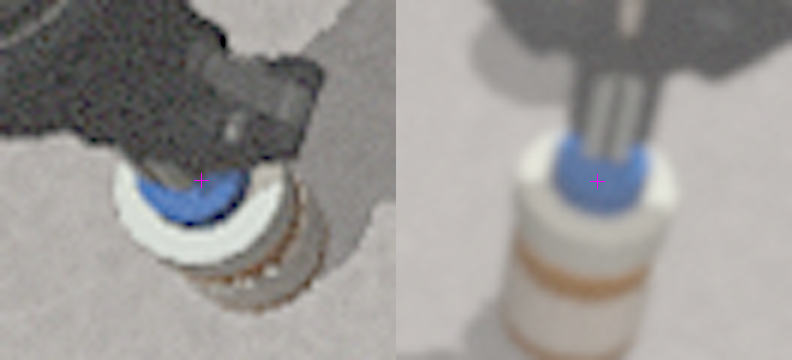

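The tips now overlap the blue key in the scene view (tip end at crop (600,160), key centre about (600,170)). There is no contact yet, so I'll keep going.

```bash
python3 -m inch '0 0 2 0 0 0;0 0 4 0 0 0'; python3 -m inch '0 0 1.5 0 0 0;0 0 3 0 0 0'; 
```

```text
clock: 4.47
eef_pos: [623.5, 202.9, 64.5]
tcp_rot: [0.387, 3.118, 0.0]
wrist_force: [-0.4, 0.5, -0.5]
finger_gap: 0.0
grip_force: 0.0
clock: 4.72
eef_pos: [623.4, 202.9, 61.5]
tcp_rot: [-0.387, -3.118, 0.0]
wrist_force: [0.4, -0.3, 0.4]
finger_gap: -0.002
grip_force: 0.0
```

```bash
python3 -m inch '0 0 1.5 0 0 0;0 0 3 0 0 0'; python3 -m inch '0 0 1.5 0 0 0;0 0 3 0 0 0'
```

```text
clock: 4.97
eef_pos: [623.6, 202.9, 59.0]
tcp_rot: [0.386, 3.117, 0.0]
wrist_force: [-0.3, -0.2, 3.9]
finger_gap: -0.002
grip_force: 1.6
clock: 5.22
eef_pos: [623.6, 203.0, 56.1]
tcp_rot: [0.386, 3.117, 0.001]
wrist_force: [-1.2, -0.5, 3.6]
finger_gap: 0.002
grip_force: 1.7
```

Contact came at TCP z≈60.5, so the real tips sit about 21 mm behind the reported TCP. The force of 3–4 N is as specified, so I'll press on to near the stop.

```bash
python3 -m inch '0 0 1.5 0 0 0;0 0 3 0 0 0;0 0 4 0 0 0'; python3 -m inch '0 0 1 0 0 0'
```

```text
clock: 5.6
eef_pos: [623.5, 202.9, 51.5]
tcp_rot: [0.387, 3.118, 0.0]
wrist_force: [-0.4, -0.1, 2.4]
finger_gap: 0.0
grip_force: 1.6
clock: 5.72
eef_pos: [623.5, 202.9, 50.5]
tcp_rot: [0.387, 3.118, 0.0]
wrist_force: [-0.3, 0.3, 3.5]
finger_gap: -0.002
grip_force: 1.6
```

```bash
python3 -m inch '0 0 -3 0 0 0;0 0 -20 0 0 0;0 0 -60 0 0 0;0 0 -90 0 0 0;0 0 -90 0 0 0'
python3 - <<'E'
from h import *
print(toolshift([605.8,-29,95]).round(1))
i=snapshot("scene");uv,a=cen(i,"blue",(426,238));print(uv,a)
E
```

```text
clock: 6.35
eef_pos: [626.3, 203.5, 145.2]
tcp_rot: [0.386, 3.11, 0.006]
wrist_force: [0.2, -0.1, -0.5]
finger_gap: -0.001
grip_force: 0.0
[ -36.6 -230.7   49.5]
[425.33027523 239.50458716] 109
```

```bash
python3 -m inch '-10 -57 0 0 0 0;-20 -114 0 0 0 0;-30 -171 0 0 0 0;-37 -215 5 0 0 0;-40 -229 20 0 0 0;-40 -229 40 0 0 0;-40 -229 50 0 0 0;-40 -229 50 0 0 0'
python3 - <<'E'
from h import *
s=get_state();o=[];print(s["eef_pos"],s["wrist_force"],toolshift([605.8,-29,75.5]).round(1))
for n in("top","scene"):
    p=camera_params(n);u,v=cv2.projectPoints(s["eef_pos"][None],p["rvec"],p["tvec"],p["camera_matrix"],None)[0].ravel()
    x,y=int(u)-33,int(v)-30
    i=cv2.resize(snapshot(n)[y:y+60,x:x+66],None,fx=6,fy=6,interpolation=2)
    i=(255*(i/255.)**.5).astype(np.uint8)
    cv2.drawMarker(i,(int((u-x)*6),int((v-y)*6)),(255,0,255),cv2.MARKER_CROSS,14,1);o.append(i)
cv2.imwrite("pics/y1.png",cv2.cvtColor(np.hstack(o),cv2.COLOR_RGB2BGR))
E
```

```text
clock: 7.4
eef_pos: [605.2, -27.0, 88.9]
tcp_rot: [-0.383, -3.115, -0.001]
wrist_force: [-0.7, 0.1, 0.4]
finger_gap: -0.001
grip_force: 0.0
[605.23617148 -27.04673353  88.88024169] [-0.71685421  0.05410418  0.40334457] [-1.1 -1.8 13.4]
```

View pics/y1.png

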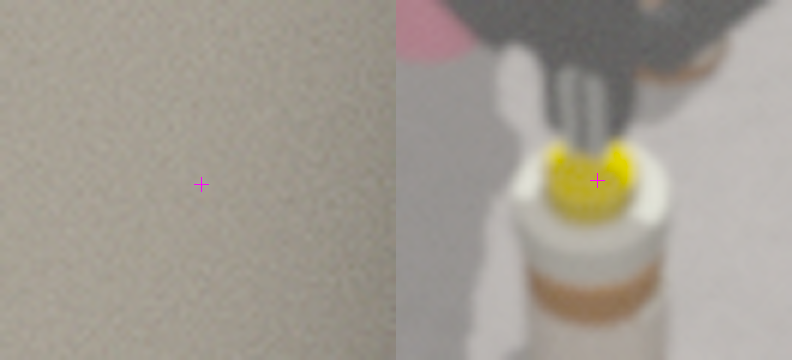

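The scene crop shows the tips centred over the yellow key (tip at x≈587, key at about (590,180)). The arm hides the top view. Pressing the same way.

```bash
python3 -m inch '0 -1 3 0 0 0;0 -1 6 0 0 0;0 -1 9 0 0 0;0 -1 11 0 0 0;0 -1 13 0 0 0;0 -1 15 0 0 0'; python3 -m inch '0 0 1.5 0 0 0;0 0 3 0 0 0'
```

```text
clock: 8.25
eef_pos: [606.1, -29.9, 75.5]
tcp_rot: [0.387, 3.118, 0.0]
wrist_force: [-0.5, -0.3, -0.3]
finger_gap: -0.003
grip_force: 0.0
clock: 8.5
eef_pos: [606.4, -30.0, 73.2]
tcp_rot: [0.387, 3.117, 0.0]
wrist_force: [-0.2, -0.1, 2.6]
finger_gap: 0.004
grip_force: 1.7
```

Contact is at about 75, so the full stroke ends at about 65.

```bash
python3 -m inch '0 0 1.5 0 0 0;0 0 3 0 0 0;0 0 5 0 0 0;0 0 6 0 0 0'; python3 -m inch '0 0 1 0 0 0'
```

```text
clock: 9.0
eef_pos: [606.1, -29.9, 66.5]
tcp_rot: [0.387, 3.118, 0.0]
wrist_force: [0.1, 0.1, 2.7]
finger_gap: 0.001
grip_force: 1.6
clock: 9.12
eef_pos: [606.1, -29.9, 65.5]
tcp_rot: [0.387, 3.118, 0.0]
wrist_force: [-1.4, 0.1, 2.9]
finger_gap: 0.006
grip_force: 1.6
```

```bash
python3 -m inch '0 0 -3 0 0 0;0 0 -20 0 0 0;0 0 -60 0 0 0;0 0 -100 0 0 0;20 24 -100 0 0 0;50 60 -100 0 0 0;90 108 -100 0 0 0;130 156 -100 0 0 0'
python3 - <<'E'
from h import *
print(toolshift([481,231,110]).round(1))
E
```

```text
clock: 10.12
eef_pos: [517.8, 154.6, 166.9]
tcp_rot: [0.388, 3.116, 0.002]
wrist_force: [0.8, 1.0, 0.3]
finger_gap: 0.004
grip_force: 0.0
[54.5 64.9 56.9]
```

```bash
python3 -m inch '35 42 0 0 0 0;55 66 5 0 0 0;55 66 30 0 0 0;55 66 50 0 0 0;55 66 60 0 0 0;55 66 60 0 0 0'
python3 - <<'E'
from h import *
s=get_state();o=[];print(s["eef_pos"],s["wrist_force"],toolshift([481,231,90.3]).round(1))
i=snapshot("top");print("blue top",cen(i,"blue",SEED["top"]["blue"]),"yellow",cen(i,"yellow",SEED["top"]["yellow"]))
for n in("top","scene"):
    p=camera_params(n);u,v=cv2.projectPoints(s["eef_pos"][None],p["rvec"],p["tvec"],p["camera_matrix"],None)[0].ravel()
    x,y=int(u)-33,int(v)-30
    i=cv2.resize(snapshot(n)[y:y+60,x:x+66],None,fx=6,fy=6,interpolation=2)
    i=(255*(i/255.)**.5).astype(np.uint8)
    cv2.drawMarker(i,(int((u-x)*6),int((v-y)*6)),(255,0,255),cv2.MARKER_CROSS,14,1);o.append(i)
cv2.imwrite("pics/r1.png",cv2.cvtColor(np.hstack(o),cv2.COLOR_RGB2BGR))
E
```

```text
clock: 10.88
eef_pos: [480.8, 230.3, 105.7]
tcp_rot: [-0.387, -3.117, 0.001]
wrist_force: [0.3, -0.0, -0.7]
finger_gap: -0.003
grip_force: 0.0
[480.7992945  230.34019235 105.65760801] [ 0.34917157 -0.03208697 -0.68812629] [-0.   0.7 15.4]
blue top (array([207.49767442, 158.39534884]), np.int32(215)) yellow (array([337.24454148, 168.99563319]), np.int32(229))
```

View pics/r1.png

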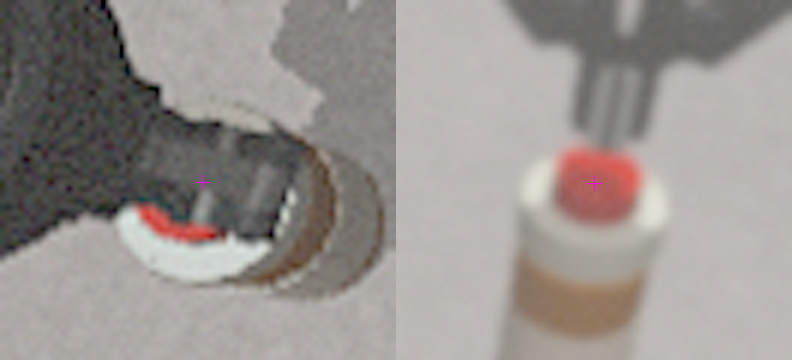

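The crops show the tips over the red key (scene key at (597,185), tip at (610,145)), within a couple of mm. Pressing.

```bash
python3 -m inch '0 -1 3 0 0 0;0 -1 6 0 0 0;0 -1 9 0 0 0;0 -1 11 0 0 0;0 -1 13 0 0 0;0 -1 15 0 0 0'; python3 -m inch '0 0 1.5 0 0 0;0 0 3 0 0 0'
```

```text
clock: 11.78
eef_pos: [480.7, 229.6, 90.5]
tcp_rot: [0.386, 3.118, 0.0]
wrist_force: [-0.4, -0.6, -0.3]
finger_gap: -0.001
grip_force: 0.0
clock: 12.02
eef_pos: [480.9, 229.7, 88.1]
tcp_rot: [0.387, 3.117, 0.001]
wrist_force: [-0.7, -1.0, 3.6]
finger_gap: 0.002
grip_force: 1.7
```

```bash
python3 -m inch '0 0 1.5 0 0 0;0 0 3 0 0 0;0 0 5 0 0 0;0 0 6 0 0 0'; python3 -m inch '0 0 1 0 0 0'
```

```text
clock: 12.52
eef_pos: [480.7, 229.6, 81.5]
tcp_rot: [0.387, 3.118, 0.0]
wrist_force: [-1.0, -0.2, 3.6]
finger_gap: -0.002
grip_force: 1.6
clock: 12.65
eef_pos: [480.7, 229.6, 80.5]
tcp_rot: [0.387, 3.118, 0.0]
wrist_force: [-0.4, 0.0, 2.9]
finger_gap: -0.002
grip_force: 1.6
```

```bash
python3 -m inch '0 0 -3 0 0 0;0 0 -20 0 0 0;0 0 -60 0 0 0;0 0 -110 0 0 0;20 60 -110 0 0 0;30 120 -110 0 0 0;40 170 -110 0 0 0;40 170 -110 0 0 0'
python3 - <<'E'
from h import *
o=[]
for n in("top","scene"):
    im=snapshot(n)
    for c in H: print(n,c,*cen(im,c,SEED[n][c]))
    a=im[130:290,150:450] if n=="top" else im[150:280,220:460]
    o.append(cv2.resize(a,(660,297)))
cv2.imwrite("pics/end.png",cv2.cvtColor(np.vstack(o),cv2.COLOR_RGB2BGR))
E
```

```text
clock: 13.65
eef_pos: [480.2, 410.3, 188.7]
tcp_rot: [-0.372, -3.116, -0.003]
wrist_force: [-0.0, -1.1, -0.2]
finger_gap: -0.0
grip_force: 0.0
top blue [207.49767442 158.39534884] 215
top yellow [337.25764192 169.00873362] 229
top red [177.9924812  235.86466165] 266
scene blue [425.27027027 239.57657658] 111
scene yellow [304.96212121 230.07575758] 132
scene red [428.7752809  178.13483146] 89
```

View pics/end.png

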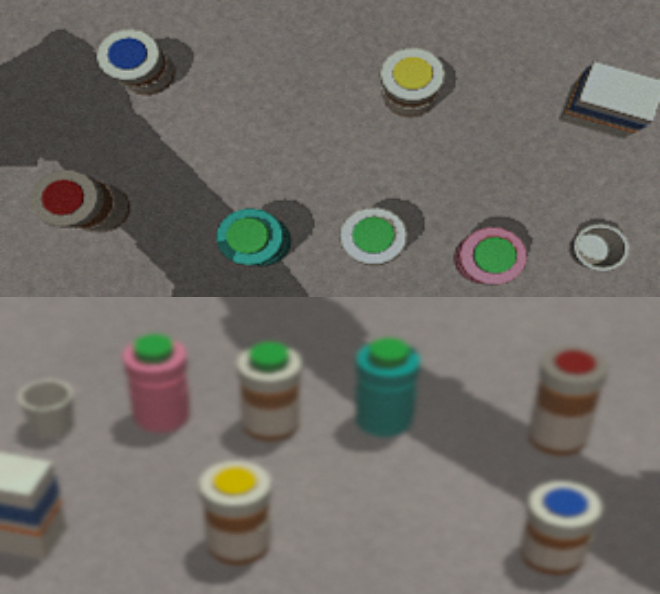

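The final view shows the blue, yellow and red keys nearly flush with their caps. The greens are still proud, and every bottle is standing in its place.

```bash
python3 -c "
from cell import *
print(sign_off())"
```

```text
the job is handed in; nothing more can be done
None
```

I pressed the blue, yellow and red keys in that order, each about 9–10 mm in with about 4 N or less at the wrist. In the last pictures all three stay down, the green key is up and nothing looks shifted; I handed the job in at about 14 s with the arm clear.

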